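# Kit the parts for a power-board repair

## Task

Kit the parts for the power-board repair in the grey tray: put the thick capacitor in the round pocket, the heat sink with the straight parallel fins in the square pocket, and the long four-screw terminal block in the oblong pocket, each right way up and flat on its pocket's floor. Leave the slim capacitor, the pin-fin heat sink and the short two-screw terminal block standing where they are.

Things in the scene. Friction and masses are not known exactly. Their poses are not given: they have to be found in the camera images.
- tray: shallow grey rectangular tray fixed to the bench, 100 mm (its x) by 272 mm (its y), walls 16 mm high and 4 mm thick, floor 3 mm. Holds three equal-sized black inserts in a row along its y, 88 mm between centres, in any order. Origin: centre of its underside, on the bench.
- round_pocket: black square tray insert, 84 x 84 x 11 mm, with one round pocket 58 mm across and 8 mm deep, grey floor. Origin: centre of the insert's underside, on the tray's floor (3 mm above the bench); the pocket is centred over it, its floor 3 mm and its rim 11 mm above the origin. Axes parallel to the tray's.
- square_pocket: as the round one, but the pocket is a 60 x 60 mm square, sides along the insert's x and y, 8 mm deep. Same origin and heights.
- oblong_pocket: as the round one, but the pocket is an oblong, 42 mm along the insert's x and 76 mm along its y (its long way runs along the tray's length), 8 mm deep. Same origin and heights.
- thick_capacitor: THE THICK can capacitor: upright cylinder 35 mm in diameter, 50 mm high, black sleeve, aluminium top with a cross vent. 50 to 100 g. Origin: centre of its underside; z up along its axis.
- slim_capacitor: look-alike, stays where it is: the same but only 22 mm in diameter, 50 mm high. Origin: centre of its underside; z up.
- fin_heatsink: aluminium heat sink 40 x 40 x 36 mm high on a dark base plate, with four straight parallel upright fins running along its x, side by side along its y. 55 to 110 g. May be gripped across x or y, the sides feel like a solid block. Origin: centre of its underside; z up.
- pin_heatsink: look-alike, stays where it is: aluminium heat sink 40 x 40 x 36 mm high on a dark base plate, with a 4 x 4 field of separate upright pins. Origin: centre of its underside; z up.
- long_terminal: white screw terminal block with FOUR screws in a row on top, 24 mm (its x) by 54 mm (its y, along the row of screws) by 34 mm high. 40 to 80 g. Origin: centre of its underside; z up.
- short_terminal: look-alike, stays where it is: white terminal block with only TWO screws, 24 mm (x) by 27 mm (y) by 34 mm high. Origin: centre of its underside; z up.
Things that resemble listed ones, but are neither listed nor needed, are in the scene too. Leave any green look-alike of the thick_capacitor alone. Leave any turquoise look-alike of the pin_heatsink alone.

How it is judged (in metres and radians):
At the end, for the whole second after the job is handed in: Thick capacitor in the round, straight-fin heat sink in the square, four-screw block in the oblong pocket: within 15 mm of its centre, upright (0.08 rad), underside within 2 mm of the pocket floor, released, at rest; look-alikes upright, at rest, within 20 mm of their starts (horizontal distance between thick_capacitor and round_pocket below 0.015 m and z of thick_capacitor in the frame of round_pocket between 0.001 and 0.005 m and angle between each of thick_capacitor, fin_heatsink, long_terminal's own z axis and vertical below 0.08 rad and linear speed of each of thick_capacitor, fin_heatsink, long_terminal, slim_capacitor, pin_heatsink, short_terminal below 0.02 m/s and angular speed of each of thick_capacitor, fin_heatsink, long_terminal below 0.2 rad/s and contact force between each of thick_capacitor, fin_heatsink, long_terminal and the fingers below 0.1 N and horizontal distance between fin_heatsink and square_pocket below 0.015 m and z of fin_heatsink in the frame of square_pocket between 0.001 and 0.005 m and horizontal distance between long_terminal and oblong_pocket below 0.015 m and z of long_terminal in the frame of oblong_pocket between 0.001 and 0.005 m and distance of each of slim_capacitor, pin_heatsink, short_terminal from where it was at the start of the episode below 0.02 m and angle between each of slim_capacitor, pin_heatsink, short_terminal's own z axis and vertical below 0.15 rad); the robot touches nothing.
It fails at once if the slim capacitor is moved more than 20 mm or tipped (distance of slim_capacitor from where it was at the start of the episode above 0.02 m or angle between slim_capacitor's own z axis and vertical above 0.3 rad).
It fails at once if the pin heatsink is moved more than 20 mm or tipped (distance of pin_heatsink from where it was at the start of the episode above 0.02 m or angle between pin_heatsink's own z axis and vertical above 0.3 rad).
It fails at once if the short terminal is moved more than 20 mm or tipped (distance of short_terminal from where it was at the start of the episode above 0.02 m or angle between short_terminal's own z axis and vertical above 0.3 rad).
It also fails if it takes over 80 s, if anything falls off the work surface, if the arm or the gripper's body presses on something with over 40 N, if the wrist force passes 120 N, or if a joint passes its speed limit or range.

## Robot

A 6-joint arm with a two-finger parallel gripper is mounted at the origin on the work surface. World frame = base frame: x ahead of the robot, y to its left, z up, the work surface at z = 0. Lengths are in mm, angles in rad, forces in N, time in s.
With the tool pointing down it reaches from about 350 to 875 mm from the base axis. Payload 4.2 kg.
Tool frame: the origin (TCP) lies at the very end of the fingers, on their centre line; the grasp point (between the pads) lies 19 mm behind it; z points along the fingers, y is the line along which they close (so a half turn about z gives the same grasp; the last joint's range is limited). The gripper opens to 85 mm and grips with 20 to 120 N. Pads are 22 mm wide; open, the fingers measure 114 mm over their backs; the gripper's body (76 mm by 85 mm) begins 54 mm behind the grasp point. The pads swing forward as they close: fully open they stand 13 mm farther back than shut.
Start: joints at [1.445, 0.385, 0.008, 0, -1.194, -0.259], TCP at [234.575, 579.287, 231.312] pointing down, gripper open.
Joint ranges: [-3.14, 3.14], [-1.21, 2.06], [-1.07, 1.41], [-3.16, 2.05], [-2.99, -0.16], [-3.1, 3.1]. Speed limits (rad/s): [2.79, 2.79, 3.14, 3.14, 3.14, 3.14].

## Interface

Orientations are given as a unit quaternion [x, y, z, w].
In Python, from bench import arm, optics gives the robot as it stands. The module is installed in compiled form; this text tells all that it offers.
- The arm moves only by the tool step_arm, never from a script. Its argument "motion" is a list of rows, each an object with "dr": the turn, a rotation vector about the tool's x, y, z in units of 8 degrees (1.0 is 8 degrees), a list of three; "slide": the shift along the tool's x, y, z in mm, a list of three; "jaw": the finger opening in mm, from 0 to 85.4. A call has exactly 8 rows; each row is the pose to reach, as a shift and turn from the pose commanded when the call began, along the tool's axes at that moment; what a row does not reach only later rows make up. A row lasts 1/8 s, in which the tool goes at most 62.5 mm and 10.7 degrees, less where a joint would pass 70% of its speed; a pose out of reach is approached as far as the arm can. A call with a gripper value outside its range is refused whole. The fingers move at their own pace and stop on an object; the grip force is fixed at half the most. Time passes only in rows, so rows that repeat a pose let the fingers close, or fill a call up. It gives the time, the measured TCP pose, the force, the opening and the grip force at its end, in the units of the state.
- arm.read_state(): the state, without advancing time (a new reading comes with each control period).
- optics.get_image(name): name is "scene" or "top"; returns the picture (384x512x3 uint8, blue, green, red); there is no depth.
- optics.camera_info(name): a dict with "camera_matrix" (3x3 intrinsics, pixels), "view" (4x4, takes a point from world to camera coordinates). Camera axes: x right, y up, looking along -z (the intrinsics and any distortion apply to the point x, -y, -z); pixel columns grow to the right and rows downward; lengths in mm; the calibration is good to about 2 mm. A picture is of the moment at which its call begins. camera_info takes no time and is no camera call.
- arm.job_done(): hands the job in; it is judged then, once.
The state is a dict: "clock": time; "joints": joint angles; "joint_vel": joint speeds; "joint_efforts": joint torques, N m; "position": TCP position; "ee_rot": TCP orientation; "contact_force": force on the tool from outside, world axes, zero at the start; "wrist_torque": the same for the moment, N m; "gripper_width": finger opening in mm; "grasp_force": force on a finger pad.
Only numpy, scipy, OpenCV 4.12 (cv2) and the standard library are available. Lean on these libraries where they do the work, as an engineer would, in place of code of your own. Each camera call takes 0.05 s, during which the arm holds its last target. There are 200 camera calls.

## Working session

There is one attempt and no reset: what is moved stays moved. The work goes in short steps, Python scripts to look and compute and a tool call to move; the robot and the scene stay as the last step left them, time stands still between calls to the robot, and variables do not carry over. Pictures are saved under pics/ and viewed, at most 14 in all, crops included, and the job is handed in when it is done.

Besides the shell and the picture viewer there is one more tool, called in YAML: its name, and indented under it one key for each argument. step_arm: Moves the arm, as the interface text tells. Its arguments: {"type":"object","properties":{"motion":{"type":"array","items":{"type":"object","properties":{"dr":{"type":"array","items":{"type":"number"}},"slide":{"type":"array","items":{"type":"number"}},"jaw":{"type":"number"}}}}},"required":["motion"]}

```bash
mkdir -p pics
python3 - <<'E'
from bench import arm, optics
import cv2
for n in("scene","top"):
    im=optics.get_image(n); cv2.imwrite(f"pics/{n}0.png",im)
    c=optics.camera_info(n); print(n,{k:(v.tolist() if hasattr(v,'tolist') else v) for k,v in c.items()})
s=arm.read_state(); print(s["clock"],s["position"],s["ee_rot"],s["gripper_width"])
E
```

```text
scene {'camera_matrix': [[382.81418549263657, 0.0, 252.35088416923688], [0.0, 382.81418549263657, 197.0048015141627], [0.0, 0.0, 1.0]], 'view': [[-0.8105207106782135, 0.585240124947991, 0.023455782070602435, 410.9522357773937], [-0.33687607237720146, -0.49856383664730386, 0.7987168538645163, 144.5069306934917], [0.4791353560544185, 0.6394748602864544, 0.6012497098878513, -1116.8021695781222], [0.0, 0.0, 0.0, 1.0]]}
top {'camera_matrix': [[412.49760251594535, 0.0, 256.0683468157719], [0.0, 412.49760251594535, 187.98357757075055], [0.0, 0.0, 1.0]], 'view': [[0.08287346748408195, -0.9965593129344142, -0.001234581246255068, -34.34423627071827], [0.9697921679907446, 0.08036219811179209, 0.23031514934639621, -521.5263138782727], [-0.2294234933283349, -0.02028430226381642, 0.9731153106341991, -852.1005351289027], [0.0, 0.0, 0.0, 1.0]]}
0.1 [234.3849432  578.81953065 230.32387562] [ 9.81534963e-01 -1.91280256e-01 -1.29922617e-04  9.81909814e-04] 85.40751730569482
```

View pics/top0.png

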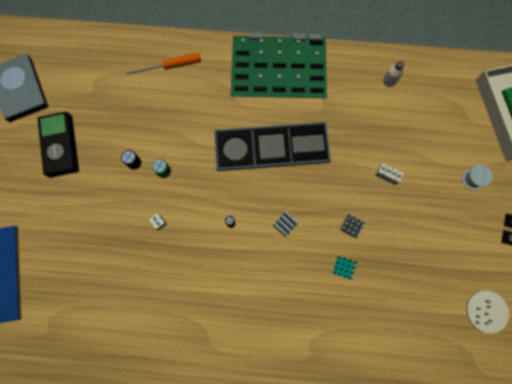

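View pics/scene0.png

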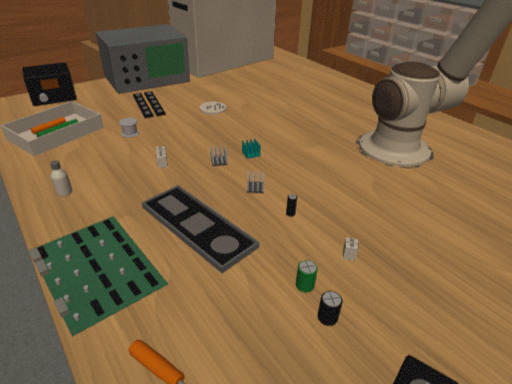

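Top view: tray around (272,146), with round (235,149), square (271,146) and oblong (308,144) pockets. Thick capacitor is at (131,158), the green one at (161,168), and the slim one at (230,221). Fin sink is at (286,223), pin sink (352,226), long terminal (390,174), and short terminal (157,222). The scene view agrees.

```bash
cat > h.py <<'E'
import numpy as np, cv2
from bench import arm, optics
def ray(n,u,v,z):
    c=optics.camera_info(n);K=np.array(c["camera_matrix"]);V=np.array(c["view"])
    d=np.linalg.inv(K)@[u,v,1]; d=V[:3,:3].T@[d[0],-d[1],-d[2]]; o=-V[:3,:3].T@V[:3,3]
    return o+d*(z-o[2])/d[2]
def proj(n,p):
    c=optics.camera_info(n);K=np.array(c["camera_matrix"]);V=np.array(c["view"])
    q=V[:3,:3]@p+V[:3,3]; q=K@[q[0],-q[1],-q[2]]; return q[:2]/q[2]
E
python3 - <<'E'
from h import *
im=cv2.imread("pics/top0.png")
# tray
g=im.max(2); m=((im[...,2].astype(int)-im[...,0])<25).astype(np.uint8)
def comp(mask,u,v,r=6):
    n,l,s,c=cv2.connectedComponentsWithStats(mask.astype(np.uint8))
    ids=set(l[v-r:v+r,u-r:u+r].ravel())-{0}
    i=max(ids,key=lambda i:s[i,4]); return l==i
def rect(mask,z):
    c,_=cv2.findContours(cv2.resize(mask.astype(np.uint8),None,fx=4,fy=4,interpolation=1),0,1)
    c=max(c,key=cv2.contourArea)[:,0]; 
    p=np.array([ray("top",(a+.5)/4-.5,(b+.5)/4-.5,z)[:2] for a,b in c],np.float32)
    (x,y),(w,h),a=cv2.minAreaRect(p)
    return np.round([x,y,w,h,a],1)
print("tray",rect(comp(m,272,146),16))
for n,(u,v),z in [("round",(235,149),6),("square",(271,146),6),("oblong",(308,144),6)]:
    print(n,rect(comp((g>95)&(m>0),u,v),z))
for n,(u,v),z in [("thick",(131,158),50),("green",(161,168),50),("slim",(230,221),50),("fin",(286,223),36),("pin",(352,226),36),("long",(390,174),34),("short",(157,222),34)]:
    print(n,"top-centre ray",ray("top",u,v,z).round(), "all",rect(comp(m,u,v),z))
crops=[cv2.resize(im[v-22:v+22,u-22:u+22],(260,260),interpolation=cv2.INTER_CUBIC) for u,v in[(131,158),(230,221),(286,223),(390,174),(157,222),(352,226)]]
cv2.imwrite("pics/crops.png",np.vstack([np.hstack(crops[:3]),np.hstack(crops[3:])]))
E
```

```text
tray [639.4 -18.5 103.9 271.5   9.4]
round [628.9  69.1  48.2  48.7  67.3]
square [648.7  -4.6   5.2   5.3  51.1]
oblong [648.6 -96.3   1.7   1.8  50.4]
thick top-centre ray [572. 299.  50.] all [568.8 299.4  49.8  31.9  50.7]
green top-centre ray [554. 228.  50.] all [555.  227.9  47.4  31.9  50.3]
slim top-centre ray [446.  60.  50.] all [446.   61.2  24.   17.1   5.5]
fin top-centre ray [454. -64.  36.] all [453.5 -62.1  40.7  43.4  49.7]
pin top-centre ray [ 459. -211.   36.] all [ 461.3 -211.8   41.6   44.4   66.2]Traceback (most recent call last):
  File "<stdin>", line 19, in <module>
  File "<stdin>", line 12, in rect
  File "h.py", line 4, in ray
    c=optics.camera_info(n);K=np.array(c["camera_matrix"]);V=np.array(c["view"])
ValueError: time passes only in moves, steps and waits
```

```bash
cat > h.py <<'E'
import numpy as np, cv2
from bench import arm, optics
_C={n:{k:np.array(v) for k,v in optics.camera_info(n).items() if k in("camera_matrix","view")} for n in("scene","top")}
def ray(n,u,v,z):
    K,V=_C[n]["camera_matrix"],_C[n]["view"]
    d=np.linalg.inv(K)@[u,v,1]; d=V[:3,:3].T@[d[0],-d[1],-d[2]]; o=-V[:3,:3].T@V[:3,3]
    return o+d*(z-o[2])/d[2]
def proj(n,p):
    K,V=_C[n]["camera_matrix"],_C[n]["view"]
    q=V[:3,:3]@p+V[:3,3]; q=K@[q[0],-q[1],-q[2]]; return q[:2]/q[2]
def comp(mask,u,v,r=6):
    n,l,s,c=cv2.connectedComponentsWithStats(mask.astype(np.uint8))
    ids=set(l[v-r:v+r,u-r:u+r].ravel())-{0}
    i=max(ids,key=lambda i:s[i,4]); return l==i
def rect(mask,z,n="top"):
    c,_=cv2.findContours(cv2.resize(mask.astype(np.uint8)*255,None,fx=4,fy=4,interpolation=cv2.INTER_LINEAR)//128,0,1)
    c=max(c,key=cv2.contourArea)[:,0]
    p=np.array([ray(n,(a+.5)/4-.5,(b+.5)/4-.5,z)[:2] for a,b in c],np.float32)
    (x,y),(w,h),a=cv2.minAreaRect(p)
    return np.round([x,y,w,h,a],1)
E
python3 - <<'E'
from h import *
im=cv2.imread("pics/top0.png");sc=cv2.imread("pics/scene0.png")
M=lambda im:(im[...,2].astype(int)-im[...,0])<25
for n,(u,v) in [("thick",(131,158)),("slim",(230,221)),("fin",(286,223)),("pin",(352,226))]:
    for z in (0,25,36,50): print(n,z,rect(comp(M(im),u,v),z))
W=lambda im,t:(im.min(2)>t)
for n,(u,v),(a,b) in [("long",(390,174),(161,157)),("short",(157,222),(350,248))]:
    for t in(80,110): print(n,t,rect(comp(W(im,t),u,v),34))
for n,(u,v),(a,b) in [("thick",(131,158),(331,300)),("slim",(230,221),(292,198))]:
    print(n,"scene toprim", ray("scene",a,b,50).round(1))
crops=[cv2.resize(im[v-22:v+22,u-22:u+22],(260,260),interpolation=cv2.INTER_CUBIC) for u,v in[(131,158),(230,221),(286,223)]]
crops+=[cv2.resize(i[v-22:v+22,u-22:u+22],(260,260),interpolation=cv2.INTER_CUBIC) for i,u,v in[(im,390,174),(sc,330,305),(sc,256,183)]]
cv2.imwrite("pics/crops.png",np.vstack([np.hstack(crops[:3]),np.hstack(crops[3:])]))
E
```

```text
thick 0 [583.  316.6  52.6  33.6  50.7]
thick 25 [575.9 308.   51.2  32.8  50.7]
thick 36 [572.8 304.2  50.6  32.4  50.7]
thick 50 [568.8 299.4  49.8  31.9  50.7]
slim 0 [453.4  65.1  25.3  18.    5.5]
slim 25 [449.7  63.2  24.6  17.5   5.5]
slim 36 [448.1  62.3  24.3  17.3   5.5]
slim 50 [446.   61.2  24.   17.1   5.5]
fin 0 [459.  -64.2  42.3  45.1  49.7]
fin 25 [455.2 -62.7  41.2  43.9  49.7]
fin 36 [453.5 -62.1  40.7  43.4  49.7]
fin 50 [451.3 -61.3  40.1  42.7  49.7]
pin 0 [ 467.2 -219.8   43.2   46.2   66.2]
pin 25 [ 463.1 -214.3   42.1   44.9   66.2]
pin 36 [ 461.3 -211.8   41.6   44.4   66.2]
pin 50 [ 459.1 -208.7   40.9   43.7   66.2]
long 80 [ 593.4 -296.    62.2   30.8   67.9]
long 110 [ 592.3 -296.6   56.    25.9   66.5]
short 80 [435.9 227.2  33.2  30.   42.9]
short 110 [435.7 226.4  30.   26.6  43.2]
thick scene toprim [577.3 310.1  50. ]
slim scene toprim [452.4  68.6  50. ]
```

View pics/crops.png

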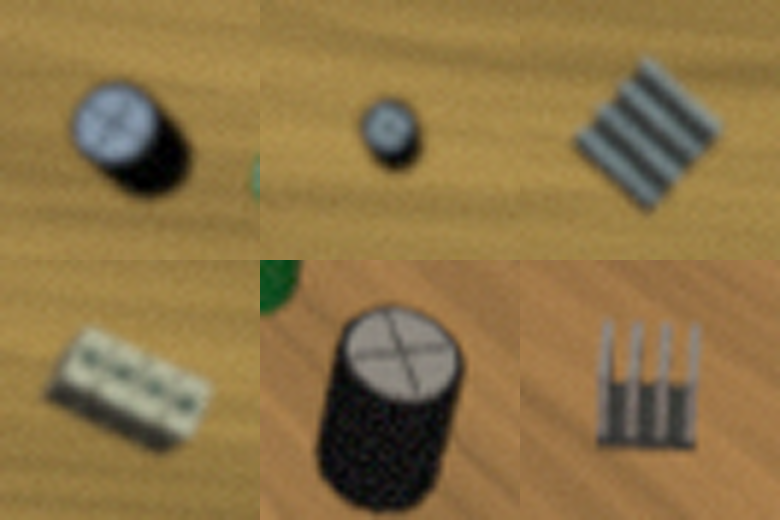

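Crops confirm the identities: thick can's top centre is at about (128.2,156.6) in top and (332,298.9) in scene. Fin sink's top centre is at (285.1,223.1) with four straight fins, and the long block's four screws centre on (390.9,171.7).

Run:
```python
from h import *
from scipy.spatial.transform import Rotation as R
r=lambda n,u,v,z: ray(n,u,v,z).round(1)
print("thick",r("top",128.2,156.6,50),r("scene",332,298.7,50))
print("slim",r("top",229.1,219.9,50))
c=lambda u0,v0,x,y:(u0-22+x/5.91-.4,v0-22+y/5.91-.4)
P=[r("top",*c(286,223,x-520,y),36)[:2] for x,y in[(645,60),(720,125),(648,208),(575,140)]]
print("fin corners",P,np.mean(P,0))
for p in (P[1]-P[0],P[2]-P[3]): print("fin dir",np.degrees(np.arctan2(p[1],p[0])),np.linalg.norm(p))
S=[r("top",*c(390,174,x,y-260),34)[:2] for x,y in[(90,355),(122,372),(153,386),(186,402)]]
d=S[3]-S[0];print("screws",S,np.mean(S,0),np.degrees(np.arctan2(d[1],d[0])))
# scene checks: projections
for p in([570,303,50],[454,-62,36],[597,-297,34]): print(proj("scene",np.array(p,float)).round(1))
im=cv2.imread("pics/top0.png")
for n,(u,v) in [("round",(235,149)),("square",(271,146)),("oblong",(308,144))]:
    k=comp(im.min(2)>60,u,v) ; print(n,k.sum(),rect(k,6))
s=arm.read_state();M=R.from_quat(s["ee_rot"]).as_matrix();print(M.round(3))
```

```text
thick [574.4 306.1  50. ] [574.1 309.2  50. ]
slim [448.3  62.3  50. ]
fin corners [array([481.4, -59.1]), array([458.9, -89. ]), array([425.4, -64. ]), array([448.7, -34.9])] [453.6  -61.75]
fin dir -126.96176680203561 37.420048102588005
fin dir -128.68381151180319 37.27868023414993
screws [array([ 601. , -277.9]), array([ 595.1, -290.4]), array([ 590.5, -302.4]), array([ 585.1, -315.2])] [ 592.925 -296.475] -113.0872646572798
[331.1 295. ]
[255.5 175.6]
[158.2 151.6]
round 394 [629.2  69.4  54.4  55.4  51.3]
square 535 [642.3 -18.4  59.6  60.6   8.5]
oblong 442 [ 656.6 -104.9   40.4   74.9    8.7]
[[ 0.927 -0.375 -0.001]
 [-0.375 -0.927 -0.002]
 [ 0.     0.002 -1.   ]]
```

step_arm:
  motion:
    - {"dr": [0, 0, 0], "slide": [60, 18, 0], "jaw": 60}
    - {"dr": [0, 0, 0], "slide": [120, 36, 20], "jaw": 60}
    - {"dr": [0, 0, 0], "slide": [178, 53, 40], "jaw": 60}
    - {"dr": [0, 0, 0], "slide": [236, 70, 60], "jaw": 60}
    - {"dr": [0, 0, 0], "slide": [294, 87, 80], "jaw": 60}
    - {"dr": [0, 0, 0], "slide": [350, 104, 100], "jaw": 60}
    - {"dr": [0, 0, 0], "slide": [400, 119, 100], "jaw": 60}
    - {"dr": [0, 0, 0], "slide": [416, 124, 100], "jaw": 60}

```text
clock: 1.1
position: [575.3, 305.4, 129.9]
ee_rot: [0.981, -0.193, -0.001, 0.001]
contact_force: [-0.1, 1.2, -0.1]
gripper_width: 60.0
grasp_force: 0.0
```

```bash
cat >> h.py <<'E'
from scipy.spatial.transform import Rotation as R
def plan(*targets):
    s=arm.read_state();M=R.from_quat(s["ee_rot"]).as_matrix();yaw=np.degrees(np.arctan2(M[1,1],M[0,1]))
    print("t",round(s["clock"],2),"pos",s["position"].round(1),"yaw",yaw.round(1),"tilt",M[:2,2].round(4),"w",round(s["gripper_width"],1),"F",round(s["grasp_force"],1),s["contact_force"].round(1))
    for x,y,z,a in targets:
        d=(a-yaw+180)%360-180
        print((x,y,z,a),"slide",(M.T@(np.array([x,y,z])-s["position"])).round(1),"drz",round(-d/8,2))
E
python3 -c "
from h import *
plan((574,307.5,60,-112),(574,307.5,14,-112))
im=np.hstack([optics.get_image('top')[60:260,60:260],optics.get_image('scene')[180:380,220:420]])
cv2.imwrite('pics/a.png',cv2.resize(im,(800,400)))"
```

```text
t 1.1 pos [575.3 305.4 129.9] yaw -112.3 tilt [-0.0017 -0.0016] w 60.0 F 0.0 [-0.1  1.2 -0.1]
(574, 307.5, 60, -112) slide [-2.  -1.6 69.9] drz -0.03
(574, 307.5, 14, -112) slide [ -1.9  -1.7 115.9] drz -0.03
```

View pics/a.png

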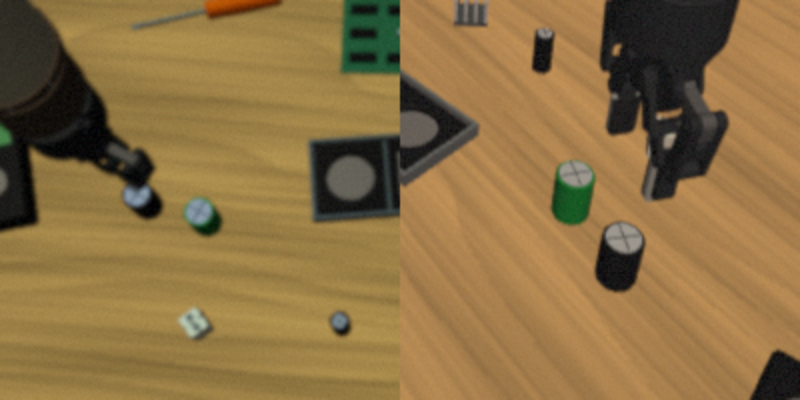

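View: the open fingers straddle the can's axis, with tips near scene (340,261). The green can is clear of both fingers. Descending.

step_arm:
  motion:
    - {"dr": [0, 0, 0], "slide": [-1, -1, 25], "jaw": 60}
    - {"dr": [0, 0, 0], "slide": [-2, -1.5, 50], "jaw": 60}
    - {"dr": [0, 0, 0], "slide": [-2, -1.5, 75], "jaw": 60}
    - {"dr": [0, 0, 0], "slide": [-2, -1.5, 100], "jaw": 60}
    - {"dr": [0, 0, 0], "slide": [-2, -1.5, 115], "jaw": 60}
    - {"dr": [0, 0, 0], "slide": [-2, -1.5, 115], "jaw": 60}
    - {"dr": [0, 0, 0], "slide": [-2, -1.5, 115], "jaw": 25}
    - {"dr": [0, 0, 0], "slide": [-2, -1.5, 115], "jaw": 25}

```text
clock: 2.2
position: [573.1, 311.1, 18.0]
ee_rot: [0.982, -0.191, 0.001, -0.001]
contact_force: [-0.3, 0.9, 0.3]
gripper_width: 33.6
grasp_force: 59.5
```

```bash
python3 -c "
from h import *
plan((574,307.5,100,-112))
print(proj('scene',np.array([575.3,305.4,130])))
im=np.hstack([optics.get_image('top')[60:260,60:260],optics.get_image('scene')[180:380,220:420]])
cv2.imwrite('pics/b.png',cv2.resize(im,(800,400)))"
```

```text
t 2.2 pos [573.1 311.1  18. ] yaw -112.0 tilt [0.0024 0.0018] w 33.6 F 59.5 [-0.3  0.9  0.3]
(574, 307.5, 100, -112) slide [  2.3   2.8 -82. ] drz -0.0
[337.61373185 262.90420773]
```

View pics/b.png

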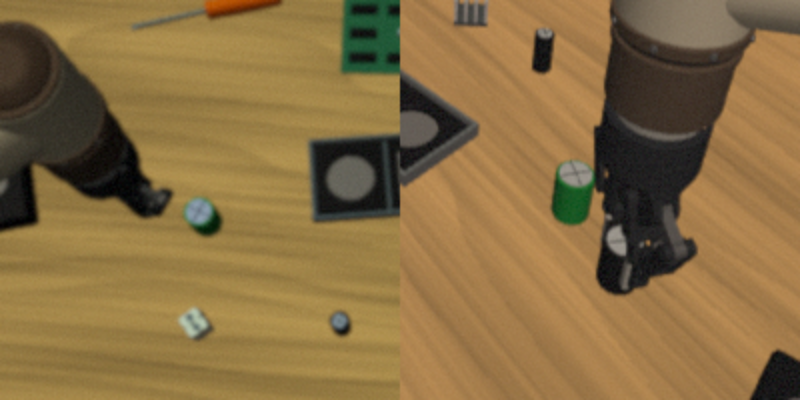

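Can is gripped (33.6 mm, 59 N) with the green one untouched. Lifting and carrying it over the round pocket.

step_arm:
  motion:
    - {"dr": [0, 0, 0], "slide": [0, 0, -30], "jaw": 25}
    - {"dr": [0, 0, 0], "slide": [0, 0, -75], "jaw": 25}
    - {"dr": [0, 0, 0], "slide": [20, 28, -90], "jaw": 25}
    - {"dr": [0, 0, 0], "slide": [50, 71, -90], "jaw": 25}
    - {"dr": [0, 0, 0], "slide": [82, 117, -90], "jaw": 25}
    - {"dr": [0, 0, 0], "slide": [115, 164, -90], "jaw": 25}
    - {"dr": [0, 0, 0], "slide": [135, 193, -90], "jaw": 25}
    - {"dr": [0, 0, 0], "slide": [143, 204, -90], "jaw": 25}

```text
clock: 3.3
position: [628.3, 65.3, 106.2]
ee_rot: [0.981, -0.193, -0.0, -0.0]
contact_force: [-0.3, 0.6, -0.6]
gripper_width: 33.5
grasp_force: 59.8
```

step_arm:
  motion:
    - {"dr": [0, 0, 0], "slide": [0, 0, 0], "jaw": 25}
    - {"dr": [0, 0, 0], "slide": [0, 0, 0], "jaw": 25}
    - {"dr": [0, 0, 0], "slide": [0, 0, 15], "jaw": 25}
    - {"dr": [0, 0, 0], "slide": [0, 0, 30], "jaw": 25}
    - {"dr": [0, 0, 0], "slide": [0, 0, 45], "jaw": 25}
    - {"dr": [0, 0, 0], "slide": [0, 0, 55], "jaw": 25}
    - {"dr": [0, 0, 0], "slide": [0, 0, 55], "jaw": 25}
    - {"dr": [0, 0, 0], "slide": [0, 0, 55], "jaw": 25}

```text
clock: 4.3
position: [628.7, 67.6, 51.7]
ee_rot: [0.982, -0.191, 0.0, -0.0]
contact_force: [-0.2, 0.5, -0.4]
gripper_width: 33.4
grasp_force: 59.8
```

```bash
python3 -c "
from h import *
plan((629,69,25,-112))
im=np.hstack([optics.get_image('top')[80:230,200:350],optics.get_image('scene')[150:300,130:280]])
cv2.imwrite('pics/c.png',cv2.resize(im,(800,400)))"
```

```text
t 4.3 pos [628.7  67.6  51.7] yaw -112.0 tilt [0.0009 0.0001] w 33.4 F 59.8 [-0.2  0.5 -0.4]
(629, 69, 25, -112) slide [-0.3 -1.4 26.7] drz -0.01
```

View pics/c.png

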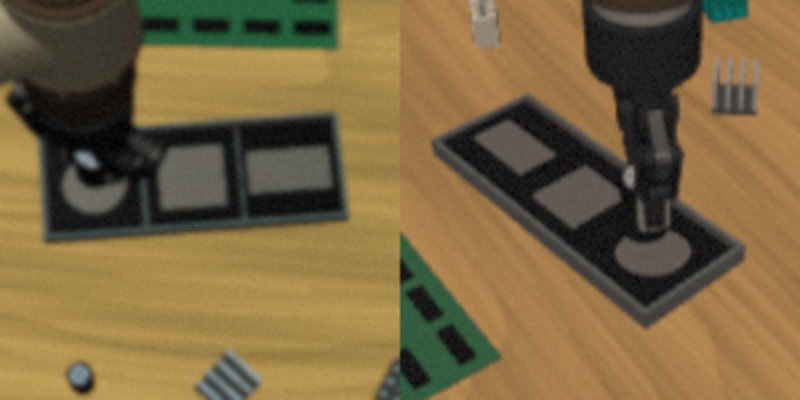

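Can hangs over the round pocket: it is above the round floor in both views. Lowering.

step_arm:
  motion:
    - {"dr": [0, 0, 0], "slide": [0, -1, 8], "jaw": 25}
    - {"dr": [0, 0, 0], "slide": [0, -1, 14], "jaw": 25}
    - {"dr": [0, 0, 0], "slide": [0, -1, 19], "jaw": 25}
    - {"dr": [0, 0, 0], "slide": [0, -1, 23], "jaw": 25}
    - {"dr": [0, 0, 0], "slide": [0, -1, 26], "jaw": 25}
    - {"dr": [0, 0, 0], "slide": [0, -1, 28], "jaw": 25}
    - {"dr": [0, 0, 0], "slide": [0, -1, 28], "jaw": 25}
    - {"dr": [0, 0, 0], "slide": [0, -1, 28], "jaw": 25}

```text
clock: 5.4
position: [628.7, 68.5, 23.9]
ee_rot: [0.982, -0.191, 0.0, -0.0]
contact_force: [-1.8, 0.5, 3.9]
gripper_width: 33.7
grasp_force: 60.0
```

Light contact (about 4 N) means it is on the floor. Releasing and lifting.

step_arm:
  motion:
    - {"dr": [0, 0, 0], "slide": [0, 0, 0], "jaw": 60}
    - {"dr": [0, 0, 0], "slide": [0, 0, 0], "jaw": 60}
    - {"dr": [0, 0, 0], "slide": [0, 0, 0], "jaw": 60}
    - {"dr": [0, 0, 0], "slide": [0, 0, -20], "jaw": 60}
    - {"dr": [0, 0, 0], "slide": [0, 0, -45], "jaw": 60}
    - {"dr": [0, 0, 0], "slide": [0, 0, -80], "jaw": 60}
    - {"dr": [0, 0, 0], "slide": [0, 0, -100], "jaw": 65}
    - {"dr": [0, 0, 0], "slide": [0, 0, -100], "jaw": 65}

```text
clock: 6.4
position: [629.7, 68.9, 125.1]
ee_rot: [0.982, -0.191, 0.002, -0.001]
contact_force: [-0.6, 0.8, 0.1]
gripper_width: 64.9
grasp_force: 0.0
```

```bash
python3 -c "
from h import *
plan((454,-62,110,-129))"
```

```text
t 6.4 pos [629.7  68.9 125.1] yaw -112.0 tilt [0.004  0.0013] w 64.9 F 0.0 [-0.6  0.8  0.1]
(454, -62, 110, -129) slide [-113.8  187.3   14.2] drz 2.12
```

step_arm:
  motion:
    - {"dr": [0, 0, 0.4], "slide": [-20, 33, 0], "jaw": 70}
    - {"dr": [0, 0, 0.8], "slide": [-42, 69, 0], "jaw": 70}
    - {"dr": [0, 0, 1.2], "slide": [-64, 105, 5], "jaw": 70}
    - {"dr": [0, 0, 1.6], "slide": [-86, 141, 10], "jaw": 70}
    - {"dr": [0, 0, 2.0], "slide": [-104, 171, 14], "jaw": 70}
    - {"dr": [0, 0, 2.1], "slide": [-114, 187, 14], "jaw": 70}
    - {"dr": [0, 0, 2.1], "slide": [-114, 187, 14], "jaw": 70}
    - {"dr": [0, 0, 2.1], "slide": [-114, 187, 14], "jaw": 70}

```text
clock: 7.4
position: [454.1, -61.6, 109.5]
ee_rot: [0.943, -0.332, 0.001, -0.0]
contact_force: [0.6, 0.4, -0.2]
gripper_width: 69.9
grasp_force: 0.0
```

```bash
python3 -c "
from h import *
plan((454,-62,13,-129))
im=np.hstack([optics.get_image('top')[100:250,200:350],optics.get_image('scene')[130:280,130:280]])
cv2.imwrite('pics/d.png',cv2.resize(im,(800,400)))"
```

```text
t 7.4 pos [454.1 -61.6 109.5] yaw -128.8 tilt [0.0013 0.    ] w 69.9 F 0.0 [ 0.6  0.4 -0.2]
(454, -62, 13, -129) slide [ 0.1  0.5 96.5] drz 0.03
```

View pics/d.png

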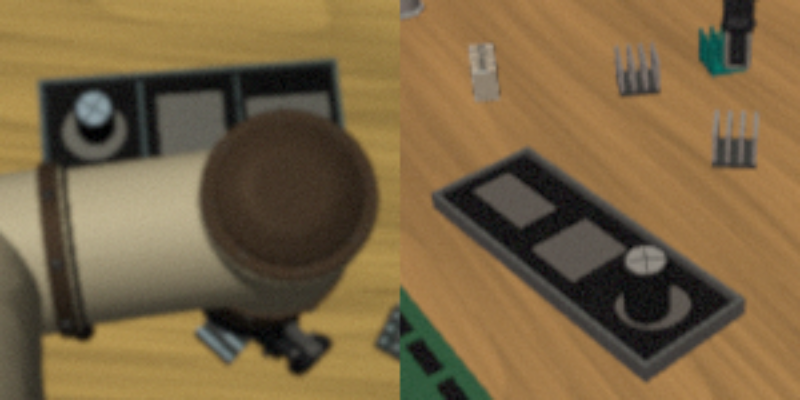

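Can stands upright in the middle of the round pocket. The gripper is above the fin sink, whose scene position (255.6,~174) matches my prediction. Descending and gripping.

step_arm:
  motion:
    - {"dr": [0, 0, 0], "slide": [0, 0, 25], "jaw": 70}
    - {"dr": [0, 0, 0], "slide": [0, 0, 50], "jaw": 70}
    - {"dr": [0, 0, 0], "slide": [0, 0, 75], "jaw": 70}
    - {"dr": [0, 0, 0], "slide": [0, 0, 92], "jaw": 70}
    - {"dr": [0, 0, 0], "slide": [0, 0, 97], "jaw": 70}
    - {"dr": [0, 0, 0], "slide": [0, 0, 97], "jaw": 30}
    - {"dr": [0, 0, 0], "slide": [0, 0, 97], "jaw": 30}
    - {"dr": [0, 0, 0], "slide": [0, 0, 97], "jaw": 30}

```text
clock: 8.5
position: [453.6, -61.8, 13.1]
ee_rot: [0.943, -0.332, 0.001, -0.001]
contact_force: [-0.4, -0.1, 2.4]
gripper_width: 38.7
grasp_force: 61.6
```

```bash
python3 -c "
from h import *
plan((642.5,-18.2,80,-171.1))"
```

```text
t 8.5 pos [453.6 -61.8  13.1] yaw -128.8 tilt [0.0022 0.0004] w 38.7 F 61.6 [-0.4 -0.1  2.4]
(642.5, -18.2, 80, -171.1) slide [ 119.9 -152.5  -66.4] drz 5.28
```

step_arm:
  motion:
    - {"dr": [0, 0, 0], "slide": [0, 0, -30], "jaw": 30}
    - {"dr": [0, 0, 0.7], "slide": [10, -13, -67], "jaw": 30}
    - {"dr": [0, 0, 1.7], "slide": [33, -42, -67], "jaw": 30}
    - {"dr": [0, 0, 2.7], "slide": [60, -76, -67], "jaw": 30}
    - {"dr": [0, 0, 3.7], "slide": [87, -110, -67], "jaw": 30}
    - {"dr": [0, 0, 4.7], "slide": [110, -140, -67], "jaw": 30}
    - {"dr": [0, 0, 5.3], "slide": [120, -152, -67], "jaw": 30}
    - {"dr": [0, 0, 5.3], "slide": [120, -152, -67], "jaw": 30}

```text
clock: 9.5
position: [642.0, -18.7, 78.9]
ee_rot: [0.759, -0.651, -0.0, 0.0]
contact_force: [-0.7, -0.8, -0.2]
gripper_width: 38.9
grasp_force: 61.3
```

```bash
python3 -c "
from h import *
plan((642.5,-18.2,19,-171.1))
im=np.hstack([optics.get_image('top')[80:230,200:350],optics.get_image('scene')[130:280,130:280]])
cv2.imwrite('pics/e.png',cv2.resize(im,(800,400)))"
```

```text
t 9.5 pos [642.  -18.7  78.9] yaw -171.2 tilt [-0.0003  0.0002] w 38.9 F 61.3 [-0.7 -0.8 -0.2]
(642.5, -18.2, 19, -171.1) slide [-0.4 -0.6 59.9] drz -0.01
```

View pics/e.png

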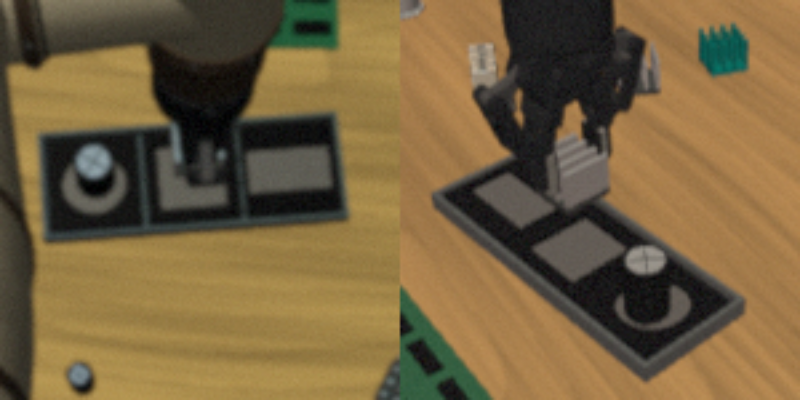

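Fin sink hangs level and aligned above the square pocket. Lowering.

step_arm:
  motion:
    - {"dr": [0, 0, 0], "slide": [0, 0, 15], "jaw": 30}
    - {"dr": [0, 0, 0], "slide": [0, 0, 30], "jaw": 30}
    - {"dr": [0, 0, 0], "slide": [0, 0, 42], "jaw": 30}
    - {"dr": [0, 0, 0], "slide": [0, 0, 50], "jaw": 30}
    - {"dr": [0, 0, 0], "slide": [0, 0, 55], "jaw": 30}
    - {"dr": [0, 0, 0], "slide": [0, 0, 59], "jaw": 30}
    - {"dr": [0, 0, 0], "slide": [0, 0, 60], "jaw": 30}
    - {"dr": [0, 0, 0], "slide": [0, 0, 60], "jaw": 30}

```text
clock: 10.6
position: [641.8, -18.9, 19.6]
ee_rot: [0.759, -0.651, 0.0, -0.0]
contact_force: [-0.4, -0.3, -1.1]
gripper_width: 38.8
grasp_force: 61.4
```

step_arm:
  motion:
    - {"dr": [0, 0, 0], "slide": [0, 0, 1], "jaw": 30}
    - {"dr": [0, 0, 0], "slide": [0, 0, 1], "jaw": 60}
    - {"dr": [0, 0, 0], "slide": [0, 0, 1], "jaw": 60}
    - {"dr": [0, 0, 0], "slide": [0, 0, 1], "jaw": 60}
    - {"dr": [0, 0, 0], "slide": [0, 0, -20], "jaw": 60}
    - {"dr": [0, 0, 0], "slide": [0, 0, -50], "jaw": 60}
    - {"dr": [0, 0, 0], "slide": [0, 0, -80], "jaw": 60}
    - {"dr": [0, 0, 0], "slide": [0, 0, -80], "jaw": 60}

```text
clock: 11.6
position: [643.5, -18.7, 102.3]
ee_rot: [0.759, -0.651, 0.002, -0.002]
contact_force: [-0.0, 0.5, -1.2]
gripper_width: 59.9
grasp_force: 0.0
```

```bash
python3 -c "
from h import *
plan((593,-296.5,100,157))"
```

```text
t 11.6 pos [643.5 -18.7 102.3] yaw -171.2 tilt [0.0062 0.0008] w 59.9 F 0.0 [-0.   0.5 -1.2]
(593, -296.5, 100, 157) slide [266.9  92.3   1.8] drz 3.97
```

step_arm:
  motion:
    - {"dr": [0, 0, 0.5], "slide": [35, 12, 0], "jaw": 60}
    - {"dr": [0, 0, 1.2], "slide": [80, 28, 0], "jaw": 60}
    - {"dr": [0, 0, 1.9], "slide": [130, 45, 0], "jaw": 60}
    - {"dr": [0, 0, 2.7], "slide": [180, 62, 0], "jaw": 60}
    - {"dr": [0, 0, 3.4], "slide": [228, 79, 0], "jaw": 60}
    - {"dr": [0, 0, 4.0], "slide": [258, 89, 0], "jaw": 60}
    - {"dr": [0, 0, 4.0], "slide": [267, 92, 0], "jaw": 60}
    - {"dr": [0, 0, 4.0], "slide": [267, 92, 0], "jaw": 60}

```text
clock: 12.6
position: [590.8, -296.8, 98.4]
ee_rot: [-0.55, 0.835, 0.001, -0.0]
contact_force: [0.2, -0.2, -0.3]
gripper_width: 60.0
grasp_force: 0.0
```

```bash
python3 -c "
from h import *
plan((593,-296.5,11,157))
im=np.hstack([optics.get_image('top')[100:250,260:410],optics.get_image('scene')[110:260,110:260]])
cv2.imwrite('pics/f.png',cv2.resize(im,(800,400)))"
```

```text
t 12.6 pos [ 590.8 -296.8   98.4] yaw 156.7 tilt [-0.0013  0.0006] w 60.0 F 0.0 [ 0.2 -0.2 -0.3]
(593, -296.5, 11, 157) slide [-1.2 -2.  87.4] drz -0.03
```

View pics/f.png

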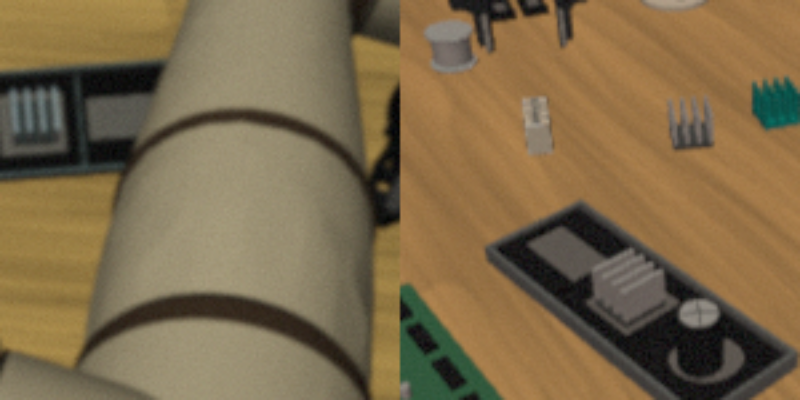

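Fin sink sits seated in the square pocket. The terminal is below the open fingers, with any few-mm error lying along the closing line, so gripping will centre it.

step_arm:
  motion:
    - {"dr": [0, 0, 0], "slide": [-1, 0, 25], "jaw": 65}
    - {"dr": [0, 0, 0], "slide": [-1, 0, 50], "jaw": 65}
    - {"dr": [0, 0, 0], "slide": [-1, 0, 72], "jaw": 65}
    - {"dr": [0, 0, 0], "slide": [-1, 0, 84], "jaw": 65}
    - {"dr": [0, 0, 0], "slide": [-1, 0, 87], "jaw": 65}
    - {"dr": [0, 0, 0], "slide": [-1, 0, 87], "jaw": 15}
    - {"dr": [0, 0, 0], "slide": [-1, 0, 87], "jaw": 15}
    - {"dr": [0, 0, 0], "slide": [-1, 0, 87], "jaw": 15}

```text
clock: 13.7
position: [592.5, -296.1, 13.5]
ee_rot: [-0.55, 0.835, -0.001, 0.001]
contact_force: [0.4, -0.2, 5.3]
gripper_width: 23.1
grasp_force: 61.9
```

```bash
python3 -c "
from h import *
plan((656.3,-104.9,90,-171.1))
cv2.imwrite('pics/g.png',cv2.resize(optics.get_image('scene')[90:240,100:250],(600,600)))"
```

```text
t 13.7 pos [ 592.5 -296.1   13.5] yaw 156.8 tilt [ 0.0023 -0.0007] w 23.1 F 61.9 [ 0.4 -0.2  5.3]
(656.3, -104.9, 90, -171.1) slide [-200.9   16.7  -76.5] drz -4.02
```

View pics/g.png

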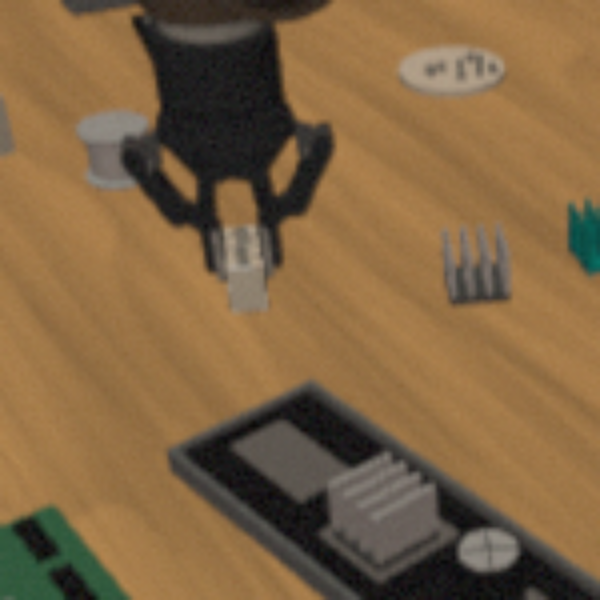

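Block is gripped squarely across its 24 mm width, near its middle. Carrying it to the oblong pocket.

step_arm:
  motion:
    - {"dr": [0, 0, 0], "slide": [0, 0, -35], "jaw": 15}
    - {"dr": [0, 0, -0.5], "slide": [-20, 2, -77], "jaw": 15}
    - {"dr": [0, 0, -1.3], "slide": [-60, 5, -77], "jaw": 15}
    - {"dr": [0, 0, -2.1], "slide": [-102, 8, -77], "jaw": 15}
    - {"dr": [0, 0, -2.9], "slide": [-144, 12, -77], "jaw": 15}
    - {"dr": [0, 0, -3.6], "slide": [-182, 15, -77], "jaw": 15}
    - {"dr": [0, 0, -4.0], "slide": [-201, 17, -77], "jaw": 15}
    - {"dr": [0, 0, -4.0], "slide": [-201, 17, -77], "jaw": 15}

```text
clock: 14.75
position: [655.4, -103.6, 89.1]
ee_rot: [0.759, -0.651, -0.0, 0.0]
contact_force: [-0.5, -0.1, -1.2]
gripper_width: 23.0
grasp_force: 60.8
```

```bash
python3 -c "
from h import *
plan((656.3,-104.9,18,-171.1))
im=np.hstack([optics.get_image('top')[80:230,220:370],optics.get_image('scene')[110:260,110:260]])
cv2.imwrite('pics/i.png',cv2.resize(im,(800,400)))"
```

```text
t 14.75 pos [ 655.4 -103.6   89.1] yaw -171.2 tilt [-0.0005  0.    ] w 23.0 F 60.8 [-0.5 -0.1 -1.2]
(656.3, -104.9, 18, -171.1) slide [ 1.4 -0.7 71.1] drz -0.01
```

View pics/i.png

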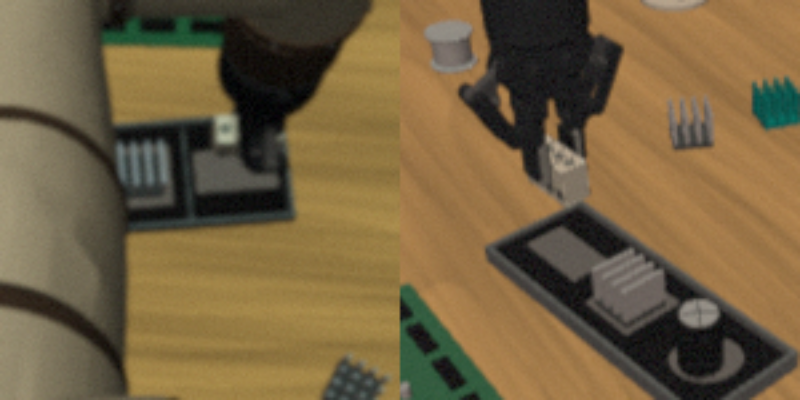

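Block hangs level over the oblong pocket. I'll check its lengthwise offset from its left end at (300.6,129.5) in the top view.

```bash
python3 -c "
from h import *
from math import *
for z in(108,112):
  p=ray('top',300.4,129.4,z)[:2]-[655.4,-103.6];a=radians(98.9);print(p,'along tray y',p@[cos(a),sin(a)])"
```

```text
[-5.90508658 26.55546204] along tray y 27.1493089355158
[-7.50443232 26.87614671] along tray y 27.713567923617973
```

step_arm:
  motion:
    - {"dr": [0, 0, 0], "slide": [1, -1, 18], "jaw": 15}
    - {"dr": [0, 0, 0], "slide": [1, -1, 36], "jaw": 15}
    - {"dr": [0, 0, 0], "slide": [1, -1, 50], "jaw": 15}
    - {"dr": [0, 0, 0], "slide": [1, -1, 59], "jaw": 15}
    - {"dr": [0, 0, 0], "slide": [1, -1, 65], "jaw": 15}
    - {"dr": [0, 0, 0], "slide": [1, -1, 68], "jaw": 15}
    - {"dr": [0, 0, 0], "slide": [1, -1, 69.5], "jaw": 15}
    - {"dr": [0, 0, 0], "slide": [1, -1, 69.5], "jaw": 15}

```text
clock: 15.85
position: [656.8, -105.3, 20.2]
ee_rot: [0.759, -0.651, 0.0, -0.0]
contact_force: [-0.1, 0.2, -0.2]
gripper_width: 22.9
grasp_force: 60.8
```

step_arm:
  motion:
    - {"dr": [0, 0, 0], "slide": [0, 0, 0.7], "jaw": 15}
    - {"dr": [0, 0, 0], "slide": [0, 0, 1.2], "jaw": 15}
    - {"dr": [0, 0, 0], "slide": [0, 0, 1.2], "jaw": 15}
    - {"dr": [0, 0, 0], "slide": [0, 0, 1.2], "jaw": 50}
    - {"dr": [0, 0, 0], "slide": [0, 0, 1.2], "jaw": 50}
    - {"dr": [0, 0, 0], "slide": [0, 0, 1.2], "jaw": 50}
    - {"dr": [0, 0, 0], "slide": [0, 0, -30], "jaw": 50}
    - {"dr": [0, 0, 0], "slide": [0, 0, -70], "jaw": 50}

```text
clock: 16.85
position: [655.7, -105.4, 89.1]
ee_rot: [0.759, -0.651, -0.001, 0.001]
contact_force: [0.5, -0.0, 1.0]
gripper_width: 50.0
grasp_force: 0.0
```

step_arm:
  motion:
    - {"dr": [0, 0, 0], "slide": [0, 0, -40], "jaw": 60}
    - {"dr": [0, 0, 0], "slide": [30, 0, -80], "jaw": 60}
    - {"dr": [0, 0, 0], "slide": [80, 0, -100], "jaw": 60}
    - {"dr": [0, 0, 0], "slide": [130, 0, -100], "jaw": 60}
    - {"dr": [0, 0, 0], "slide": [180, 0, -100], "jaw": 60}
    - {"dr": [0, 0, 0], "slide": [220, 0, -100], "jaw": 60}
    - {"dr": [0, 0, 0], "slide": [220, 0, -100], "jaw": 60}
    - {"dr": [0, 0, 0], "slide": [220, 0, -100], "jaw": 60}

```text
clock: 17.85
position: [689.8, -322.4, 189.2]
ee_rot: [0.759, -0.651, -0.0, 0.0]
contact_force: [-0.5, 0.8, 0.1]
gripper_width: 60.2
grasp_force: 0.0
```

```bash
python3 -c "
from h import *
plan()
im=np.hstack([optics.get_image('top')[100:250,200:350],optics.get_image('scene')[130:280,110:260]])
cv2.imwrite('pics/j.png',cv2.resize(im,(800,400)))"
```

```text
t 17.85 pos [ 689.8 -322.4  189.2] yaw -171.3 tilt [-0.0008  0.0005] w 60.2 F 0.0 [-0.5  0.8  0.1]
```

View pics/j.png

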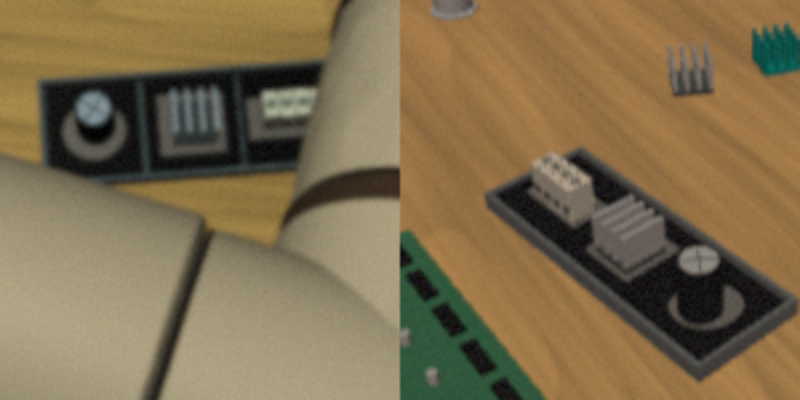

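All three parts stand upright in their pockets. One quick numeric check of the centres, then hand in.

```bash
python3 -c "
from h import *
print('can scene',ray('scene',221.7,227.5,56).round(1),'top',ray('top',200+94/2.667,100+107/2.667,56).round(1),'vs 629,69')
print('fin top',ray('top',200+195/2.667,100+116/2.667,42).round(1),'vs 642,-18')
print('long scene',ray('scene',110+162/2.667,130+174/2.667,40).round(1),'vs 656,-105')
print(arm.job_done())"
```

```text
can scene [631.9  70.1  56. ] top [632.   65.8  56. ] vs 629,69
fin top [636.  -21.3  42. ] vs 642,-18
long scene [658.1 -98.5  40. ] vs 656,-105
the job is handed in; nothing more can be done
None
```

The job is handed in at about 18 s: thick capacitor, straight-fin heat sink and four-screw block are upright and released in the round, square and oblong pockets (about 4 to 7 mm from centre by my camera check), and the arm never went near the look-alikes; the verdict itself was not shown.

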